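# Refit the washed control plate and knob on a table cooker and hold the knob pressed in

### The job

Put the washed parts back on the little cooker: lower the holed metal plate over the two locating pins until it lies flush on the control pad and let go of it, then turn the black knob to match the D-shaped valve stem and push it fully home. Finish while pressing: keep holding the knob pressed all the way down against the valve spring, as when lighting the burner, and do not let go. Leave the other kitchen things where they stand.

Things in the scene. Friction and masses are not known exactly. Their poses are not given: they have to be found in the camera images.
- plate: Loose flat aluminium plate, 40 (its x) by 110 (its y) by 12 mm thick, 0.15 kg, lying on the counter on one side of the cooker. Origin: centre of its underside, z up. Three through holes on its long centre line: two of 10 mm diameter at y = -42 and +42 mm for the pins, one of 26 mm at the centre for the valve stem. Fits either way round (half turn).
- knob: Loose black cooker knob, 60 g, upright on the counter on the other side of the cooker. Origin: centre of its underside, z up. Round skirt 44 mm diameter, 20 mm high; on it a bar grip along its x, 14 mm wide, 20 to 42 mm above the underside, from x = -20 to +18 mm, then tapering to a pointed nose at +27 mm (white line towards the nose). Pinch the bar across its width.
- knob_seat (a point): Centre of the roof of the D-shaped bore in the knob's underside, on the axis, 16 mm above the underside; meets the stem tip when fully home. Axes as the knob's. The bore is open downward, 16 mm deep, radius 8 mm, its flat 4 mm from the axis on the +x side (under the nose); its mouth is widened by 1.2 mm.
- pad_top (a point): Centre of the top of the control pad on the fixed cooker; x to the burner, y along the pad. Dark steel block 30 (x) by 100 (y) by 12 mm on the white 60 mm high cooker body (280 x 250 mm, centre at x = +95 mm): top 72 mm above the counter. Steel pins of 8 mm diameter, tips tapered, stand 20 mm above it at y = -42, +42 mm. Pan supports 30 mm high begin 75 mm beyond it.
- stem_tip (a point): Centre of the top of the upright brass valve stem at the pad's centre, 37 mm above the pad when not pressed. 14 mm diameter with a flat 3 mm from the axis over its whole height (D section), last 3 mm tapered. The point's x points out of the flat, up to 0.6 rad from the cooker's x; it turns only stiffly (0.3 N m). The knob goes on when its x points the same way within 0.1 rad.
- stem (a joint): How far the sprung valve stem is pressed in, m: 0 up, 0.006 fully down at a hard stop. It takes about 3 N to start and 8 N to press fully. With the knob home on the stem and the stem fully down, the knob's underside is 3 mm above the plate.
- mug: White mug, 80 mm diameter, 88 mm high, with a handle; origin at the underside's centre. Leave alone.
- glass: Drinking glass, 68 mm diameter, 105 mm high; origin at the underside's centre. Leave alone.
- bowl: White bowl, 124 mm diameter, 50 mm high; origin at the underside's centre. Leave alone.
- bottle: White plastic bottle, 60 mm diameter, 150 mm high; origin at the underside's centre. Leave alone.
- spoon: Steel spoon about 170 mm long, lying on the counter. Leave alone.

How it is judged:
By the outcome, as a careful person would: the job done as asked, in the order asked, and still so for the second after the job is handed in, while the arm keeps its last pose, push and grip.
It also fails if it takes over 64 s, if anything falls off the work surface, if the arm or the gripper's body presses on something with over 40 N, if the wrist force passes 120 N, or if a joint passes its speed limit or range.

### The arm

A 6-joint arm with a two-finger parallel gripper is mounted at the origin on the work surface. World frame = base frame: x ahead of the robot, y to its left, z up, the work surface at z = 0. Lengths are in mm, angles in rad, forces in N, time in s.
With the tool pointing down it reaches from about 325 to 900 mm from the base axis. Payload 6.1 kg.
Tool frame: the origin (TCP) lies midway between the tips of the shut fingers; the grasp point (between the pads) lies 19 mm behind it; z points along the fingers, y is the line along which they close (so a half turn about z gives the same grasp; the last joint's range is limited). The gripper opens to 85 mm and grips with 20 to 120 N. Pads are 22 mm wide; open, the fingers measure 114 mm over their backs; the gripper's body (76 mm by 85 mm) begins 54 mm behind the grasp point. The pads swing forward as they close: fully open they stand 13 mm farther back than shut.
Start: joints at [1.103, 0.22, 1.526, -0, 1.395, -0.126], TCP at [209.488, 588.838, 231.3] pointing down, gripper open.
Joint ranges: [-2.98, 2.98], [-0.91, 2.08], [0.09, 2.57], [-1.24, 4.39], [0.2, 2.65], [-2.68, 2.68]. Speed limits (rad/s): [2.57, 2.57, 3.01, 3.14, 3.14, 3.14].

### API

Orientations are given as [roll, pitch, yaw] about the fixed x, y, z axes, in that order (R = Rz(yaw) Ry(pitch) Rx(roll)).
In Python, from rig import get_obs, viewer, ctrl, models gives the robot as it stands.
- The arm moves only by the tool servo_tool, never from a script. Its argument "moves" is text: rows parted by semicolons, each of 7 numbers parted by spaces: the shift along the world's x, y, z normalised to -1 to 1, where 1 is 40 cm, then the turn, a rotation vector about the world's x, y, z normalised to -1 to 1, where 1 is 180 degrees, then the closure, from -1 (fully open) to 1 (shut). A call has 1 to 5 rows; each row is the pose to reach, as a shift and turn from the pose commanded when the call began, turning the shorter way round; what a row does not reach only later rows make up. A row lasts 1/10 s, in which the tool goes at most 50 mm and 8.59 degrees, less where a joint would pass 70% of its speed; a pose out of reach is approached as far as the arm can. A call with a number of a shift or a turn outside -1 to 1 is refused whole. A call with a gripper value outside its range is refused whole. The fingers move at their own pace and stop on an object; "force" is the grip in N (left out, the last holds). Time passes only in rows, so rows that repeat a pose let the fingers close. It gives the time, the measured TCP pose, the force, the opening and the grip force at its end, in the units of the state.
- get_obs(): the state, without advancing time (a new reading comes with each control period).
- viewer.camera(name): name is "scene" or "top" or "wrist"; returns a dict with "color" (480x640x3 uint8, blue, green, red), "camera_matrix" (3x3 intrinsics, pixels), "k1" (the pictures are not rectified: a ray, as slopes to the right and down, at radius r is drawn at 1 + k1 r^2 times it, then the intrinsics apply), "R" (3x3) and "t" (3): a world point X has camera coordinates R X + t; the wrist camera has in their place "mount" (4x4, takes a point from camera to tool coordinates, whose origin is the TCP and whose axes are the flange's). Camera axes: x right, y down, z forward; pixel columns grow to the right and rows downward; lengths in mm; the calibration is good to about 2 mm. A picture is of the moment at which its call begins: read the wrist's pose just before it. There is no depth.
- ctrl.job_done(): hands the job in; it is judged then, once.
Trained networks look in a picture, given as the dict that the camera call returned (one of the last four; its "shot" number tells which), for a name from the list of things; names that differ only in an ending like _2 or _b are one class to them, and where a whole thing is asked for, a point or a joint stands for the part that bears it (a point fixed in the world has none). Each returns a list of dicts, best first, with "p" (0 to 1); they miss things now and then, are a little off and sometimes report something else, mostly with a low value. They report only what shows in the picture. A call takes as long as a camera call.
- models.silhouettes(picture, thing): "mask" (480x640 bool, what is visible of it) and "box" ([centre column, centre row, width, height] in pixels, round what is visible of it).
The state is a dict: "clock": time; "joints": joint angles; "qd": joint speeds; "tau": joint torques, N m; "ee_pos": TCP position; "ee_rot": TCP orientation; "contact_force": force on the tool from outside, world axes, zero at the start; "moment": the same for the moment, N m; "grip_width": finger opening in mm; "grasp_force": force on a finger pad.
Only numpy, scipy, OpenCV 4.12 (cv2) and the standard library are available. Lean on these libraries where they do the work, as an engineer would, in place of code of your own. Each camera call takes 0.05 s, during which the arm holds its last target. There are 200 camera calls.

## Working session

There is one attempt and no reset: what is moved stays moved. The work goes in short steps, Python scripts to look and compute and a tool call to move; the robot and the scene stay as the last step left them, time stands still between calls to the robot, and variables do not carry over. Pictures are saved under pics/ and viewed, at most 10 in all, crops included, and the job is handed in when it is done.

Besides the shell and the picture viewer there is one more tool, called as a command line: name --argument value ..., lists and objects as JSON in quotes. servo_tool: Moves the arm, as the interface text tells. Its arguments: {"type":"object","properties":{"moves":{"type":"string"},"force":{"type":"number"}},"required":["moves"]}

```bash
mkdir -p pics; ls; cat > h.py <<'E'
import numpy as np, cv2, sys
from rig import get_obs, viewer, ctrl, models
from scipy.spatial.transform import Rotation as Rn
def shot(name):
    o=get_obs(); p=viewer.camera(name); p['o']=o
    if name=='wrist':
        M=np.array(p['mount']); T=np.eye(4); T[:3,:3]=Rn.from_euler('xyz',o['ee_rot']).as_matrix(); T[:3,3]=o['ee_pos']
        C=np.linalg.inv(T@M); p['Rw'],p['tw']=C[:3,:3],C[:3,3]
    else: p['Rw'],p['tw']=np.array(p['R']),np.array(p['t']).ravel()
    return p
def ray(p,uv):
    K=np.array(p['camera_matrix']); d=np.array([(uv[0]-K[0,2])/K[0,0],(uv[1]-K[1,2])/K[1,1]]); s=d.copy()
    for _ in range(20): s=d/(1+p['k1']*(s@s))
    v=p['Rw'].T@np.array([s[0],s[1],1]); return -p['Rw'].T@p['tw'], v/np.linalg.norm(v)
def onz(p,uv,z):
    c,v=ray(p,uv); return c+v*(z-c[2])/v[2]
def proj(p,X):
    c=p['Rw']@np.array(X,float)+p['tw']; s=c[:2]/c[2]; s=s*(1+p['k1']*(s@s)); K=np.array(p['camera_matrix'])
    return np.array([K[0,0]*s[0]+K[0,2],K[1,1]*s[1]+K[1,2]])
def tri(obs):
    A=0;b=0
    for p,uv in obs:
        c,v=ray(p,uv); P=np.eye(3)-np.outer(v,v); A=A+P; b=b+P@c
    return np.linalg.solve(A,b)
E
cat > a.py <<'E'
from h import *
o=get_obs(); print({k:np.round(v,3) for k,v in o.items()})
for n in ['scene','top','wrist']:
    p=shot(n); cv2.imwrite(f'pics/{n}1.png',p['color'])
    print(n,np.round(p['camera_matrix'],1).tolist(),p['k1'],np.round(-p['Rw'].T@p['tw']),np.round(p['Rw'],2).tolist())
    for t in ['plate','knob','pad_top','stem_tip','stem','mug','glass','bowl','bottle','spoon']:
        try: r=models.silhouettes(p,t)
        except Exception as e: print(t,e); continue
        for d in r[:2]: 
            print(' ',t,round(d['p'],2),np.round(d['box'],1),int(d['mask'].sum()))
E
python3 a.py
```

```text
pics
{'clock': np.float64(0.0), 'joints': array([ 1.103,  0.221,  1.528, -0.   ,  1.395, -0.126]), 'qd': array([ 0.002,  0.001,  0.001, -0.   , -0.   , -0.001]), 'tau': array([-1.0000e-03, -4.9696e+01, -3.8936e+01, -1.0000e-03,  1.2000e-02,
        0.0000e+00]), 'ee_pos': array([209.206, 588.299, 230.2  ]), 'ee_rot': array([-3.14, -0.  ,  2.8 ]), 'contact_force': array([ 0.993, -0.578,  0.287]), 'moment': array([-0.021, -0.035, -0.006]), 'grasp_force': np.float64(0.0), 'grip_width': np.float64(85.813)}
scene [[609.4, 0.0, 309.0], [0.0, 609.4, 228.5], [0.0, 0.0, 1.0]] 0.04579931548962204 [1197. -456. 1124.] [[0.53, 0.85, -0.0], [0.66, -0.41, -0.63], [-0.54, 0.33, -0.77]]
  plate 0.55 [177.7 325.6  28.6  48.2] 908
  knob 0.89 [429.9 179.6  17.9  28.1] 331
  pad_top 0.67 [370.4 281.9 158.5 139.5] 13988
  pad_top 0.18 [368.8 150.4  33.8  43. ] 1366
  stem 0.54 [351.  228.3   3.3   9.2] 72
  mug 0.96 [368.  149.3  36.3  47.1] 1330
  glass 0.59 [476.9 226.8  36.7  49.4] 1271
  bowl 0.84 [166.6 238.7  52.3  46. ] 1934
  bottle 0.89 [226.3 361.7  33.   56.6] 1464
  spoon 0.94 [246.6 235.4  6
[... 294 characters left out ...]
  21.   20.7] 347
  knob 0.64 [163.7 257.3  22.3  22. ] 317
  pad_top 0.68 [300.7 188.1 135.8 145.1] 14157
  stem 0.68 [299.  189.8 133.3 142.3] 14074
  stem 0.58 [293.9 225.6   6.5   5. ] 27
  mug 0.74 [192.8 332.4  48.1  58.6] 1778
  glass 0.95 [175.8 166.9  39.5  40.4] 1171
  bowl 0.85 [452.7 339.7  54.4  60.6] 2701
  bottle 0.73 [463.9 173.1  38.9  38.9] 1028
  bottle 0.5 [161.8 256.7  22.1  21.6] 353
  spoon 0.92 [366.9 303.1  73.5  18.1] 751
wrist [[374.5, 0.0, 321.4], [0.0, 374.5, 245.8], [0.0, 0.0, 1.0]] -0.00633636067602177 [140. 615. 374.] [[0.33, 0.94, -0.0], [0.9, -0.32, 0.29], [0.28, -0.1, -0.96]]
  knob 0.5 [220.2 441.3  16.7  14. ] 124
  mug 0.74 [ 60.6 376.5 121.2  92.6] 4566
```

View pics/top1.png

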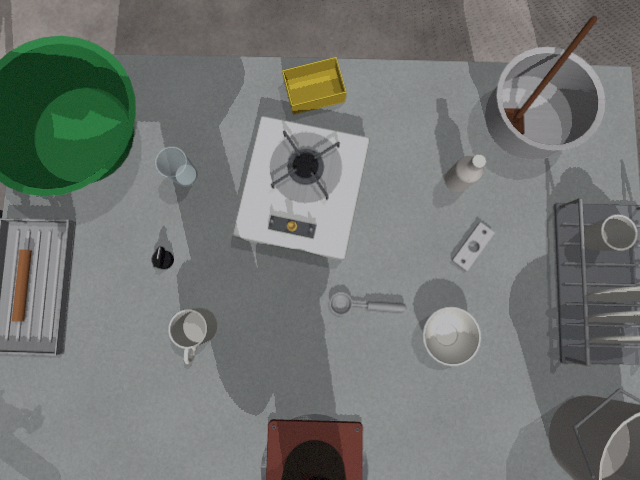

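View pics/scene1.png

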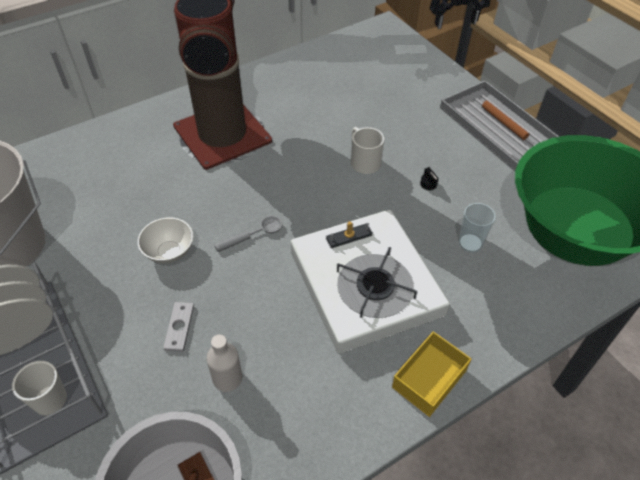

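```bash
cat > b.py <<'E'
from h import *
p=shot('top')
print('stem at z109',onz(p,(293.9,225.6),109), 'pad z72',onz(p,(293.9,225.6),72))
def d0(t,i=0): return models.silhouettes(p,t)[i]
m=d0('plate')['mask']; c,_=cv2.findContours(m.astype(np.uint8),0,1); c=max(c,key=len)[:,0].astype(float)
P=np.array([onz(p,u,12)[:2] for u in c]); r=cv2.minAreaRect(P.astype(np.float32)); print('plate',r, cv2.boxPoints(r).tolist())
for t,i,z in [('knob',0,20),('mug',0,88),('glass',0,105),('bowl',0,50),('bottle',0,150),('spoon',0,5),('pad_top',0,60)]:
    m=d0(t,i)['mask']; c,_=cv2.findContours(m.astype(np.uint8),0,1); c=max(c,key=len)[:,0].astype(float)
    P=np.array([onz(p,u,z)[:2] for u in c]).astype(np.float32); print(t,np.round(P.mean(0)),cv2.minAreaRect(P))
E
python3 b.py
```

```text
stem at z109 [514.02551297  53.46615647 109.        ] pad z72 [519.73846186  56.1003553   72.        ]
plate ((491.20257568359375, -346.0467529296875), (44.91657257080078, 112.62882995605469), 52.211936950683594) [[432.9371337890625, -329.2889099121094], [521.9457397460938, -398.3013610839844], [549.468017578125, -362.8045959472656], [460.45941162109375, -293.7921447753906]]
knob [446. 356.] ((444.4022521972656, 354.846435546875), (48.294166564941406, 43.53919219970703), 57.65273666381836)
mug [292. 258.] ((297.0617370605469, 261.34063720703125), (90.15484619140625, 111.74443054199219), 50.49263000488281)
glass [634. 307.] ((632.6517333984375, 306.49798583984375), (100.94414520263672, 66.80925750732422), 47.13673400878906)
bowl [ 294. -286.] ((293.4459228515625, -286.7091979980469), (119.52606964111328, 123.80390167236328), 89.93053436279297)
bottle [ 624. -287.] ((624.9754638671875, -288.0806579589844), (54.637325286865234, 96.52111053466797), 45.80752944946289)
spoon [ 352. -153.] ((351.5173034667969, -150.9728546142578), (20.011638641357422, 87.62637329101562), 1.4136321544647217)
pad_top [607.  42.] ((608.2448120117188, 43.034202575683594), (250.46058654785156, 282.5872802734375), 79.15998077392578)
```

Top view: the plate is at pixel (473,246), the knob at (163,258) with its nose pointing up, and the pad with brass stem and pins at (292,227). In the scene view, the knob is at (429,180) and the stem at (350,229). Next I'll move past the knob to look at it.

servo_tool --moves "0.45 -0.42 0 0 0 -0.22 -1;0.45 -0.42 0 0 0 -0.22 -1;0.45 -0.42 0 0 0 -0.22 -1;0.45 -0.42 0 0 0 -0.22 -1;0.45 -0.42 0 0 0 -0.22 -1"

```text
clock: 2.6
ee_pos: [390.8, 419.2, 231.6]
ee_rot: [3.141, 0.0, 2.103]
contact_force: [0.5, 0.5, 0.2]
grip_width: 85.3
grasp_force: 0.0
```

```bash
cat > c.py <<'E'
from h import *
import pickle
n=sys.argv[1]; p=shot('wrist'); cv2.imwrite(f'pics/{n}.png',p['color'])
o=p['o']; print(o['clock'],np.round(o['ee_pos'],1),np.round(o['ee_rot'],4),np.round(o['contact_force'],1),np.round(o['qd'],3).max())
for t in sys.argv[2:]:
    for d in models.silhouettes(p,t)[:2]:
        print(t,round(d['p'],2),np.round(d['box'],1),int(d['mask'].sum())); p.setdefault('m_'+t,d['mask'])
pickle.dump(p,open(n+'.pkl','wb'))
E
python3 c.py knobA knob
```

```text
2.6 [390.8 419.2 231.6] [3.1410e+00 1.0000e-04 2.1031e+00] [0.5 0.5 0.2] 0.06
knob 0.97 [340.5 288.4  42.7  52.7] 1775
knob 0.7 [491.2 435.9 102.4  88.2] 467
```

servo_tool --moves "0.25 -0.5 0 0 0 -0.225 -1;0.25 -0.5 0 0 0 -0.225 -1;0.25 -0.5 0 0 0 -0.225 -1;0.25 -0.5 0 0 0 -0.225 -1;0.25 -0.5 0 0 0 -0.225 -1"

```text
clock: 3.2
ee_pos: [490.6, 218.2, 231.5]
ee_rot: [3.141, 0.0, 1.395]
contact_force: [0.4, 0.1, -0.0]
grip_width: 85.4
grasp_force: 0.0
```

```bash
python3 c.py knobB knob stem
```

```text
3.2 [490.6 218.2 231.5] [3.1407e+00 5.0000e-04 1.3948e+00] [ 0.4  0.1 -0. ] 0.63
knob 0.68 [243.2  67.7  62.   59.9] 2540
stem 0.66 [384.9 391.6  14.4  40.3] 447
```

servo_tool --moves "0.05 -0.4 -0.1 0 0 0 -1;0.05 -0.4 -0.1 0 0 0 -1;0.05 -0.4 -0.1 0 0 0 -1;0.05 -0.4 -0.1 0 0 0 -1;0.05 -0.4 -0.1 0 0 0 -1"

```text
clock: 3.85
ee_pos: [509.0, 60.4, 190.4]
ee_rot: [-3.14, 0.0, 1.402]
contact_force: [0.0, 0.5, -0.4]
grip_width: 85.2
grasp_force: 0.0
```

```bash
python3 c.py padA stem pad_top
```

```text
3.85 [509.   60.4 190.4] [-3.14    0.      1.4021] [ 0.   0.5 -0.4] 0.049
stem 0.95 [336.6 244.3  18.   38.7] 460
pad_top 0.85 [454.9 212.2 363.3 322.3] 110112
```

View pics/padA.png

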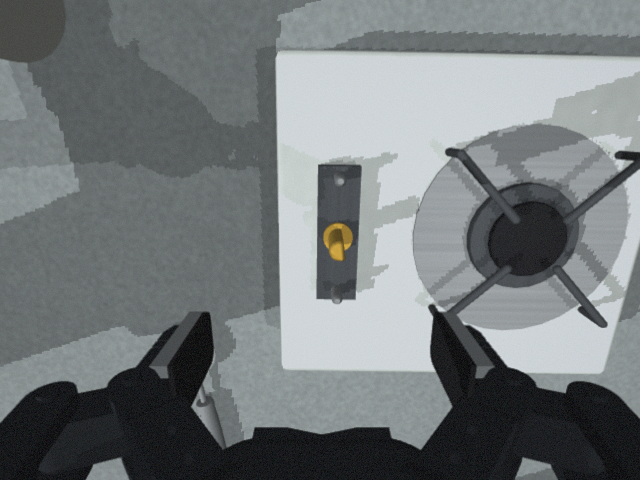

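```bash
python3 -c "
import cv2
a=cv2.imread('pics/knobA.png')[200:400,220:460]; b=cv2.imread('pics/padA.png')[140:320,230:430]
a=cv2.resize(a,(400,600*400//480),interpolation=2); b=cv2.resize(b,(400,360),interpolation=2)
c=cv2.copyMakeBorder(a[:360],0,360-a[:360].shape[0],0,0,0); cv2.imwrite('pics/crop1.png',cv2.hconcat([c,b]))"
```

```text
(no output)
```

View pics/crop1.png

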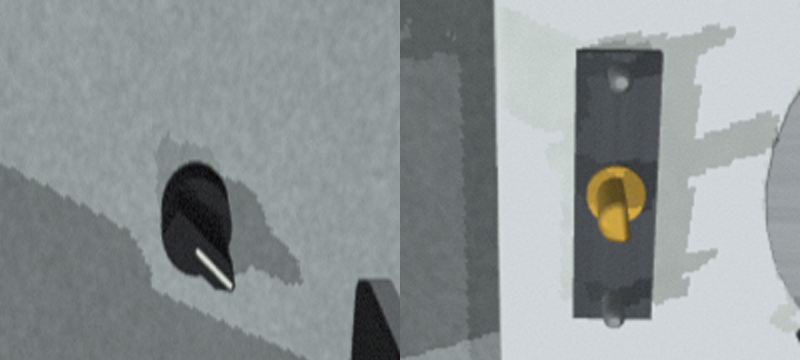

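The pad is at (338,232) with pins at (340,181) and (337,299), and the stem tip is at about (338,256). The knob's nose points down and to the right in the knobA crop. I'll take one closer view of the pad.

servo_tool --moves "0.01 0 -0.12 0 0 -0.01 -1;0.01 0 -0.12 0 0 -0.01 -1;0.01 0 -0.12 0 0 -0.01 -1"

```text
clock: 4.3
ee_pos: [512.6, 62.3, 143.0]
ee_rot: [-3.139, 0.0, 1.373]
contact_force: [1.4, -0.5, 1.0]
grip_width: 85.2
grasp_force: 0.0
```

```bash
python3 c.py padB stem pad_top; python3 -c "
import cv2
a=cv2.imread('pics/padB.png')[150:400,240:440]; cv2.imwrite('pics/crop2.png',cv2.resize(a,(480,600),interpolation=2))"
```

```text
4.3 [512.6  62.3 143. ] [-3.1391e+00  1.0000e-04  1.3735e+00] [ 1.4 -0.5  1. ] -0.0
stem 0.57 [333.4 274.6  20.5  45.8] 700
pad_top 0.97 [444.5 223.7 389.4 380.7] 132886
```

View pics/crop2.png

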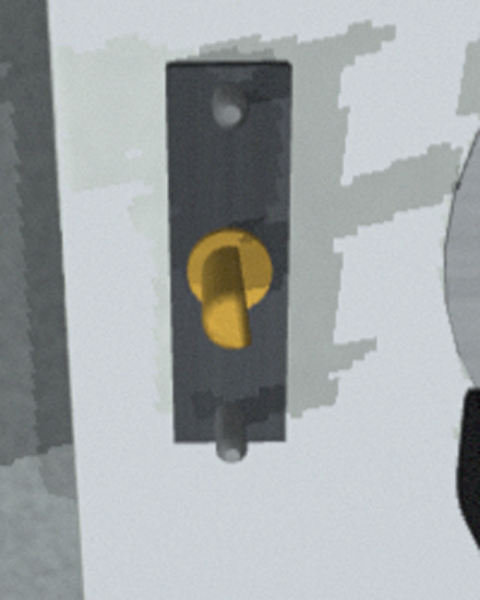

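```bash
cat >> h.py <<'E'
import pickle
def setpose(p,pos,yaw):
    T=np.eye(4); T[:3,:3]=Rn.from_euler('xyz',[np.pi,0,yaw]).as_matrix(); T[:3,3]=pos
    C=np.linalg.inv(T@np.array(p['mount'])); p['Rw'],p['tw']=C[:3,:3],C[:3,3]; return p
def load(n,pos=None,yaw=None):
    p=pickle.load(open(n+'.pkl','rb')); return p if pos is None else setpose(p,pos,yaw)
def rz(a): c,s=np.cos(a),np.sin(a); return np.array([[c,-s],[s,c]])
def dprism(x,y,z0,z1,psi,r=7,f=3):
    a=np.linspace(np.arccos(f/r),2*np.pi-np.arccos(f/r),40); q=np.c_[r*np.cos(a),r*np.sin(a)]@rz(psi).T+[x,y]
    q2=np.c_[(r-1.2)*np.cos(a),(r-1.2)*np.sin(a)]; q2[:,0]=np.minimum(q2[:,0],f-1.2); q2=q2@rz(psi).T+[x,y]
    return np.r_[np.c_[q,0*a+z0],np.c_[q,0*a+z1-3],np.c_[q2,0*a+z1]]
E
cat > d.py <<'E'
from h import *
from scipy.optimize import least_squares, minimize
print('mount',np.round(load('padB')['mount'],3).tolist())
p=load('padB',[513.5,60.8,143.3],1.371)
cr=lambda u,v:(240+(u+.5)/2.4-.5,150+(v+.5)/2.4-.5)
M=[([-15,50,72],cr(167,66)),([15,50,72],cr(292,66)),([15,-50,72],cr(286,441)),([-15,-50,72],cr(175,441)),([0,42,92],cr(230,115)),([0,-42,92],cr(231,455))]
def W(X,q): return np.r_[rz(q[2])@X[:2]+q[:2],X[2]]
def f(q): return np.concatenate([proj(p,W(X,q)+[0,0,q[3]])-u for X,u in M])
s=least_squares(f,[515,55,-.19,0]); print('pad x y yaw dz',np.round(s.x,3)); print(np.round(s.fun.reshape(-1,2),2).tolist())
s3=least_squares(lambda q:f(np.r_[q,0]),s.x[:3]); print('dz=0',np.round(s3.x,3),np.round(s3.fun.reshape(-1,2),2).tolist())
q=s3.x
for n,po,y in [('padB',[513.5,60.8,143.3],1.371),('padA',[509.5,60.8,191.3],1.402)]:
    p=load(n,po,y); hsv=cv2.cvtColor(p['color'],cv2.COLOR_BGR2HSV)
    c=proj(p,[*q[:2],90]).astype(int)
    m=((hsv[...,0]>10)&(hsv[...,0]<32)&(hsv[...,1]>90)).astype(np.uint8); keep=np.zeros_like(m); keep[c[1]-60:c[1]+60,c[0]-40:c[0]+40]=1; m*=keep
    S=4; big=cv2.resize(m,None,fx=S,fy=S,interpolation=0)
    def cost(v):
        x,y,psi,rc,zc=v; I=np.zeros_like(big)
        st=np.array([proj(p,X) for X in dprism(x,y,72,109,psi)])
        a=np.linspace(0,6.28,60); co=np.array([proj(p,[x+rc*np.cos(t),y+rc*np.sin(t),z]) for z in (72,zc) for t in a])
        def dr(P): cv2.fillConvexPoly(I,cv2.convexHull(((P+.5)*S-.5).round().astype(np.int32)),1)
        dr(st); dr(co); return (I!=big).sum()/S/S
    best=None
    for psi in np.arange(-.9,.6,.1):
        r=minimize(cost,[q[0],q[1],psi,11,75],method='Nelder-Mead',options=dict(initial_simplex=np.array([[q[0],q[1],psi,11,75]]+[np.array([q[0],q[1],psi,11,75])+np.eye(5)[i]*[2,2,.25,2,-2][i] for i in range(5)]),maxiter=150))
        print(round(psi,1),np.round(r.x,2),round(r.fun,1))
    print(n,m.sum())
E
python3 d.py
```

```text
mount [[0.002, -0.956, -0.295, 75.965], [1.0, 0.002, -0.001, 0.837], [0.001, -0.295, 0.956, -142.712], [0.0, 0.0, 0.0, 1.0]]
pad x y yaw dz [ 5.22493e+02  5.94400e+01 -1.85000e-01 -5.73000e-01]
[[-0.71, 0.52], [0.05, -0.16], [-0.32, -0.21], [-0.47, 0.31], [0.78, -0.21], [0.53, -0.22]]
dz=0 [ 5.22506e+02  5.96170e+01 -1.85000e-01] [[-0.79, 0.33], [0.12, -0.36], [-0.26, 0.01], [-0.53, 0.52], [0.78, -0.36], [0.54, 0.04]]
-0.9 [ 5.2237e+02  5.9670e+01 -6.0000e-02  1.0320e+01  7.7770e+01] 36.8
-0.8 [ 5.2232e+02  5.9640e+01 -6.0000e-02  1.0320e+01  7.7880e+01] 36.6
-0.7 [ 5.2237e+02  5.9680e+01 -7.0000e-02  1.0280e+01  7.8160e+01] 38.3
-0.6 [ 5.2237e+02  5.9560e+01 -6.0000e-02  1.0390e+01  7.7250e+01] 36.4
-0.5 [ 5.2234e+02  5.9440e+01 -1.0000e-01  1.0460e+01  7.6670e+01] 36.9
-0.4 [ 5.2232e+02  5.9510e+01 -5.0000e-02  1.0410e+01  7.6680e+01] 36.6
-0.3 [ 5.2234e+02  5.9470e+01 -6.0000e-02  1.0460e+01  7.6500e+01] 35.7
-0.2 [ 5.2234e+02  5.9440e+01 -5.0000e-02  1.0460e+01  7.6320e+01] 36.4
-0.1 [ 5.2234e+02  5.9490e+01 -6.0000e-02  1.0460e+01  7.6670e+01] 35.8
-0.0 [ 5.2241e+02  5.9330e+01 
[... 755 characters left out ...]
e+02  6.1080e+01 -1.3000e-01  1.0660e+01  7.4540e+01] 27.1
-0.3 [ 5.2207e+02  6.0910e+01 -2.3000e-01  1.0730e+01  7.3830e+01] 30.6
-0.2 [ 5.2208e+02  6.0900e+01 -2.3000e-01  1.0660e+01  7.3910e+01] 31.6
-0.1 [ 5.2208e+02  6.1010e+01 -1.5000e-01  1.0720e+01  7.3770e+01] 28.9
-0.0 [ 5.2204e+02  6.0950e+01 -1.1000e-01  1.0760e+01  7.3600e+01] 29.5
0.1 [ 5.220e+02  6.108e+01 -4.000e-02  1.075e+01  7.419e+01] 30.7
0.2 [ 5.2204e+02  6.0870e+01 -1.5000e-01  1.0760e+01  7.3460e+01] 28.8
0.3 [ 5.2201e+02  6.0970e+01 -1.3000e-01  1.0730e+01  7.4250e+01] 27.5
0.4 [ 5.220e+02  6.106e+01 -1.400e-01  1.075e+01  7.454e+01] 27.7
0.5 [ 5.2206e+02  6.0710e+01 -1.3000e-01  1.0830e+01  7.1750e+01] 34.9
padA 832
```

servo_tool --moves "-0.03 -0.5 0.1 0 0 0.2 -1;-0.03 -0.5 0.1 0 0 0.2 -1;-0.03 -0.5 0.1 0 0 0.2 -1;-0.03 -0.5 0.1 0 0 0.2 -1;-0.03 -0.5 0.1 0 0 0.2 -1"

```text
clock: 4.95
ee_pos: [502.5, -142.6, 186.5]
ee_rot: [3.139, 0.004, 2.002]
contact_force: [0.2, 0.3, -0.4]
grip_width: 85.8
grasp_force: 0.0
```

servo_tool --moves "-0.03 -0.5 0 0 0 0.154 -1;-0.03 -0.5 0 0 0 0.154 -1;-0.03 -0.5 0 0 0 0.154 -1;-0.03 -0.5 0 0 0 0.154 -1;-0.03 -0.5 0 0 0 0.154 -1"

```text
clock: 5.45
ee_pos: [489.3, -344.8, 185.6]
ee_rot: [-3.14, 0.005, 2.48]
contact_force: [-0.1, -0.0, -0.5]
grip_width: 85.6
grasp_force: 0.0
```

```bash
python3 c.py plA plate
```

```text
5.45 [ 489.3 -344.8  185.6] [-3.1397  0.0047  2.4799] [-0.1 -0.  -0.5] 0.073
plate 0.89 [322.5 223.9  55.  125.8] 5134
```

servo_tool --moves "0 0 -0.2 0 0 0 -1;0 0 -0.2 0 0 0 -1;0 0 -0.2 0 0 0 -1"

```text
clock: 5.85
ee_pos: [487.1, -334.8, 98.8]
ee_rot: [3.14, -0.009, 2.484]
contact_force: [-0.7, -0.3, -1.6]
grip_width: 85.7
grasp_force: 0.0
```

```bash
python3 c.py plB plate
cat > e.py <<'E'
from h import *
from scipy.optimize import least_squares
P=[load('plA',[489.5,-339.2,183.3],2.483),load('plB',[489.5,-339.2,103.3],2.483)]
for p in P:
    c,_=cv2.findContours(p['m_plate'].astype(np.uint8),0,1); c=max(c,key=len)[:,0]; r=cv2.minAreaRect(np.array([onz(p,u,12)[:2] for u in c]).astype(np.float32)); print(r)
E
python3 e.py
```

```text
5.85 [ 487.1 -334.8   98.8] [ 3.1404 -0.0093  2.4837] [-0.7 -0.3 -1.6] 0.051
plate 0.64 [309.4 269.4  71.3 162.7] 8844
((493.8046875, -340.2510986328125), (41.24311828613281, 111.24555206298828), 54.858585357666016)
((498.4796447753906, -353.4460144042969), (41.94921112060547, 114.80856323242188), 54.11701202392578)
```

View pics/plB.png

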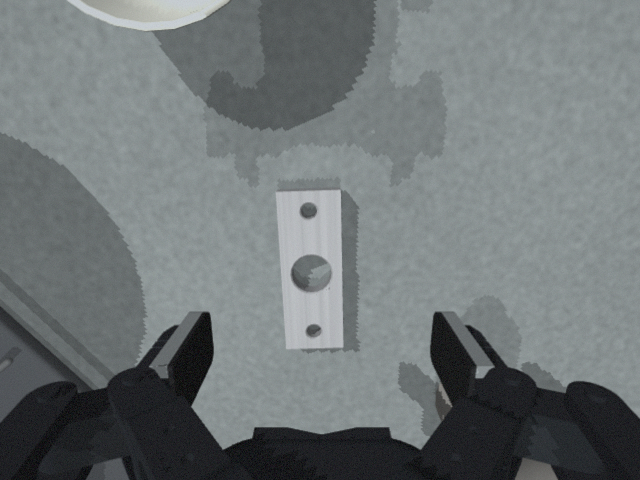

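plB: the plate is at pixel (311,270), nearly square between the open fingers. The arm still rocks right after fast moves, so I'll let it settle and measure again.

servo_tool --moves "0.01 -0.02 0 0 0 0.0125 -1;0.01 -0.02 0 0 0 0.0125 -1;0.01 -0.02 0 0 0 0.0125 -1;0.01 -0.02 0 0 0 0.0125 -1;0.01 -0.02 0 0 0 0.0125 -1"

```text
clock: 6.45
ee_pos: [493.7, -347.0, 103.9]
ee_rot: [-3.142, 0.001, 2.522]
contact_force: [0.6, 0.2, 0.6]
grip_width: 85.4
grasp_force: 0.0
```

```bash
cat > pl.py <<'E'
from h import *
from scipy.optimize import least_squares
def fitplate(p,z=0,x0=None,zfree=False):
    m=p['m_plate'].astype(np.uint8); c,_=cv2.findContours(m,0,1); c=max(c,key=len)[:,0]
    P=np.array([onz(p,u,z+12)[:2] for u in c]).astype(np.float32); r=cv2.minAreaRect(P)
    if r[1][0]<r[1][1]: w,a=r[1],r[2]
    else: w,a=r[1][::-1],r[2]+90
    q=np.array([*r[0],np.radians(a)])
    # dark holes in top face
    g=cv2.cvtColor(p['color'],cv2.COLOR_BGR2GRAY); fill=np.zeros_like(m); cv2.fillPoly(fill,[cv2.convexHull(c)],1)
    fill=cv2.erode(fill,np.ones((5,5))); H=[]
    d=((g<150)&(fill>0)).astype(np.uint8); n,l,st,ce=cv2.connectedComponentsWithStats(d)
    for i in range(1,n):
        if st[i,4]>40: H.append((st[i,4],ce[i],onz(p,ce[i],z+10)[:2]))
    return q,w,H
if __name__=='__main__':
    n=sys.argv[1]; p=load(n); q,w,H=fitplate(p,float(sys.argv[2]) if len(sys.argv)>2 else 0)
    print('centre',np.round(q[:2],1),'x-axis angle deg',np.degrees(q[2]),w)
    for a,c,X in H: print(a,np.round(c,1),np.round(X,1))
E
python3 - <<'E'
from h import *
for _ in range(4): o=shot('top')['o']; print(np.round(o['ee_pos'],1),np.round(o['ee_rot'],4))
E
python3 c.py plC plate; python3 pl.py plC
```

```text
[ 493.7 -347.   103.9] [-3.1415e+00  7.0000e-04  2.5216e+00]
[ 493.5 -347.   103.7] [-3.1416e+00  4.0000e-04  2.5216e+00]
[ 493.5 -347.   103.5] [3.1416e+00 1.0000e-04 2.5216e+00]
[ 493.4 -347.   103.4] [ 3.1415 -0.      2.5216]
6.65 [ 493.4 -347.1  103.3] [ 3.1415e+00 -1.0000e-04  2.5216e+00] [-0.9 -0.8  0. ] 0.003
plate 0.63 [320.  246.8  69.4 163.4] 8905
centre [ 494.7 -347.7] x-axis angle deg 54.38821792602539 (41.133880615234375, 112.22000122070312)
242 [319.9 188.1] [ 460.7 -323.6]
1230 [319.6 251.7] [ 494.9 -348.3]
179 [319.3 309.7] [ 529.3 -373.1]
```

servo_tool --moves "0.004 -0.003 -0.12 0 0 -0.0015 -1;0.004 -0.003 -0.22 0 0 -0.0015 -1;0.004 -0.003 -0.26 0 0 -0.0015 -1;0.004 -0.003 -0.26 0 0 -0.0015 -1;0.004 -0.003 -0.26 0 0 -0.0015 -1"

```text
clock: 7.25
ee_pos: [495.7, -349.0, 0.4]
ee_rot: [-3.141, 0.001, 2.517]
contact_force: [0.8, -0.3, -0.1]
grip_width: 85.1
grasp_force: 0.0
```

servo_tool --moves "0 0 0 0 0 0 1;0 0 0 0 0 0 1;0 0 0 0 0 0 1;0 0 0 0 0 0 1;0 0 0 0 0 0 1" --force 45

```text
clock: 7.75
ee_pos: [496.0, -349.2, 1.0]
ee_rot: [-3.141, 0.003, 2.517]
contact_force: [-1.4, 0.5, 5.9]
grip_width: 38.7
grasp_force: 46.5
```

servo_tool --moves "0 0 0.1 0 0 0 1;0 0 0.2 0 0 0 1;0 0 0.3 0 0 0 1;0 0 0.36 0 0 0 1;0 0 0.36 0 0 0 1"

```text
clock: 8.25
ee_pos: [497.4, -350.4, 148.5]
ee_rot: [-3.141, 0.009, 2.517]
contact_force: [0.6, 0.1, -1.7]
grip_width: 38.9
grasp_force: 46.4
```

servo_tool --moves "0.02 0.11 0.1 0 0 -0.04 1;0.02 0.22 0.1 0 0 -0.08 1;0.02 0.33 0.1 0 0 -0.12 1;0.02 0.44 0.1 0 0 -0.16 1;0.02 0.5 0.1 0 0 -0.18 1"

```text
clock: 8.75
ee_pos: [501.7, -144.7, 181.2]
ee_rot: [-3.14, -0.003, 1.949]
contact_force: [-0.6, -0.9, -1.2]
grip_width: 38.4
grasp_force: 46.4
```

servo_tool --moves "0.02 0.11 0 0 0 -0.04 1;0.02 0.22 0 0 0 -0.08 1;0.02 0.3 0 0 0 -0.12 1;0.02 0.3 0 0 0 -0.16 1;0.02 0.3 0 0 0 -0.18 1"

```text
clock: 9.25
ee_pos: [509.9, -26.7, 181.3]
ee_rot: [-3.139, -0.0, 1.384]
contact_force: [0.1, -0.5, -2.3]
grip_width: 38.4
grasp_force: 46.4
```

servo_tool --moves "0 0.0 0 0 0 0 1;0 0 0 0 0 0 1;0 0 0 0 0 0 1;0 0 0 0 0 0 1"

```text
clock: 9.65
ee_pos: [510.9, -28.6, 183.0]
ee_rot: [-3.141, -0.0, 1.386]
contact_force: [0.8, 0.5, -1.2]
grip_width: 38.6
grasp_force: 46.4
```

```bash
python3 c.py plH plate; python3 pl.py plH 182.5
```

```text
9.65 [510.9 -28.6 183. ] [-3.1411 -0.      1.3863] [ 0.8  0.5 -1.2] 0.005
plate 0.89 [321.6 308.  115.7 254.7] 23299
centre [512.5 -24.1] x-axis angle deg 169.62703704833984 (40.65460205078125, 108.65290069580078)
374 [323.4 184.7] [522.9  27.7]
288 [318.2 227.5] [518.2  12.6]
5556 [325.  303.7] [515.1 -18. ]
404 [319.9 412.9] [503.7 -68.7]
```

View pics/plH.png

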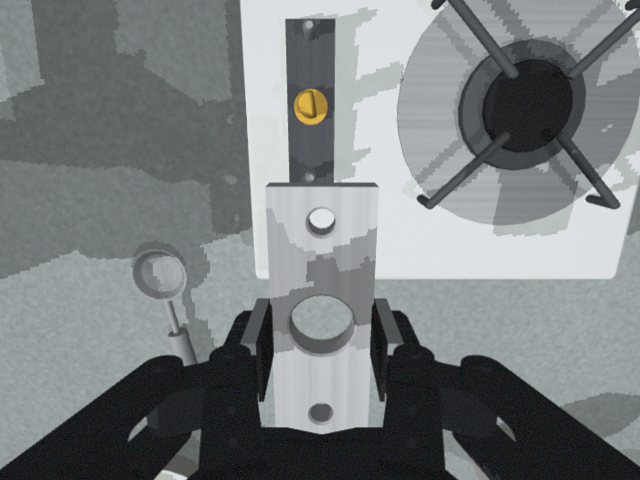

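```bash
cat > ef.py <<'E'
from h import *
from scipy.optimize import minimize
t=np.linspace(0,2*np.pi,48,endpoint=False)
def circ(x,y,z,r): return np.c_[x+r*np.cos(t),y+r*np.sin(t),0*t+z]
def seg(a,b,n=60): return np.linspace(a,b,n)
def plate_pts(z=12):
    c=[(-20,-55),(20,-55),(20,55),(-20,55)]
    return np.concatenate([circ(0,42,z,5),circ(0,42,z,5),circ(0,-42,z,5),circ(0,-42,z,5),circ(0,0,z,13)]+[seg([*c[i],z],[*c[(i+1)%4],z]) for i in (1,2,3)])
def pad_pts():
    c=[(-15,-50),(15,-50),(15,50),(-15,50)]; z=72
    return np.concatenate([seg([*c[i],z],[*c[(i+1)%4],z],80) for i in (1,2,3)])
def edgefit(p,pts,q0,step,sig=(2.5,1.2,.8)):
    g0=cv2.cvtColor(p['color'],cv2.COLOR_BGR2GRAY).astype(np.float32)
    q=np.array(q0,float)
    for s in sig:
        g=cv2.GaussianBlur(g0,(0,0),s); G=np.hypot(cv2.Sobel(g,5,1,0),cv2.Sobel(g,5,0,1)); G=np.minimum(G,np.percentile(G,97))
        def cost(q):
            X=pts.copy(); X[:,:2]=X[:,:2]@rz(q[2]).T+q[:2]
            if len(q)>3: X[:,2]+=q[3]
            c=X@p['Rw'].T+p['tw']; sl=c[:,:2]/c[:,2:]; sl=sl*(1+p['k1']*(sl**2).sum(1,keepdims=True)); K=np.array(p['camera_matrix'])
            u=(sl*[K[0,0],K[1,1]]+K[:2,2]).astype(np.float32)
            return -cv2.remap(G,u[:,:1],u[:,1:],1).mean()
        st=np.array(step)*s/2; r=minimize(cost,q,method='Nelder-Mead',options=dict(initial_simplex=np.r_[[q],q+np.diag(st)],xatol=1e-3,fatol=1e-4,maxiter=600)); q=r.x
    return q,r.fun
def draw(p,pts,q,im):
    for X in pts[::2]:
        Y=np.r_[rz(q[2])@X[:2]+q[:2],X[2]+(q[3] if len(q)>3 else 0)]; u=proj(p,Y); cv2.circle(im,tuple(int(round(v)) for v in u),0,(0,0,255),-1)
E
python3 - <<'E'
from ef import *
p=load('plH'); im=p['color'].copy()
q,f=edgefit(p,plate_pts(),[511.3,-27.5,-.185,182],[2,2,.03,3]); print('plate',np.round(q,3),f); draw(p,plate_pts(),q,im)
tp=np.array(p['o']['ee_pos']); yaw=p['o']['ee_rot'][2]; print('plate in tool axes (along closing y, along x):',rz(-(yaw-np.pi/2))@(q[:2]-tp[:2]), 'dz',q[3]-tp[2],'ang',q[2]-(yaw-np.pi/2))
a,f=edgefit(p,pad_pts(),[521.5,60.9,-.185],[2,2,.03]); print('padH',np.round(a,3),f); draw(p,pad_pts(),a,im)
for n in ['padA','padB']:
    pb=load(n); b,f=edgefit(pb,pad_pts(),[521.5,60.9,-.185],[2,2,.03]); print(n,np.round(b,3),f)
pins=np.concatenate([circ(0,42,92,2.5),circ(0,-42,92,2.5)]); draw(p,pins,a,im)
cv2.imwrite('pics/ov.png',cv2.resize(im[0:440,230:420],None,fx=1.36*1,fy=1.36,interpolation=2))
E
```

```text
plate [ 5.12060e+02 -2.67990e+01 -1.84000e-01  1.80703e+02] -141.6892547607422
plate in tool axes (along closing y, along x): [0.78182215 2.00723984] dz -2.2621593409766376 ang 0.0006093554181422212
padH [ 5.21107e+02  6.13250e+01 -1.84000e-01] -168.07131958007812
padA [ 5.21533e+02  6.23040e+01 -1.76000e-01] -150.35142517089844
padB [ 5.21423e+02  6.23380e+01 -1.81000e-01] -143.06494140625
```

View pics/ov.png

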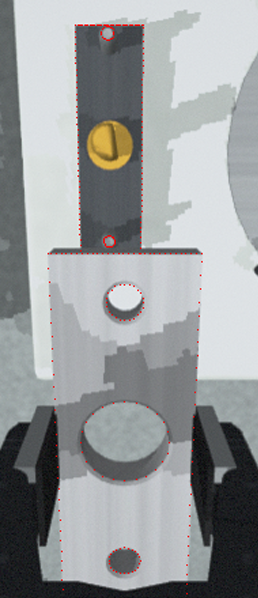

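servo_tool --moves "0.0228 0.1 0 0 0 0 1;0.0228 0.2 0 0 0 0 1;0.0228 0.221 0 0 0 0 1;0.0228 0.221 0 0 0 0 1;0.0228 0.221 0 0 0 0 1"

```text
clock: 10.25
ee_pos: [520.2, 59.4, 183.3]
ee_rot: [3.142, 0.001, 1.387]
contact_force: [-0.7, -0.1, -1.7]
grip_width: 38.4
grasp_force: 46.4
```

servo_tool --moves "0 0 -0.08 0 0 0 1;0 0 -0.16 0 0 0 1;0 0 -0.205 0 0 0 1;0 0 -0.205 0 0 0 1;0 0 -0.205 0 0 0 1"

```text
clock: 10.75
ee_pos: [520.4, 59.0, 101.6]
ee_rot: [-3.141, 0.0, 1.385]
contact_force: [0.2, 0.5, -1.3]
grip_width: 38.6
grasp_force: 46.4
```

servo_tool --moves "0 0 0 0 0 0 1;0 0 0 0 0 0 1"

```text
clock: 10.95
ee_pos: [521.5, 59.7, 103.0]
ee_rot: [3.139, -0.0, 1.386]
contact_force: [0.2, 0.6, -1.5]
grip_width: 38.7
grasp_force: 46.4
```

```bash
python3 c.py plP; python3 - <<'E'
from ef import *
p=load('plP'); tp=np.array(p['o']['ee_pos']); im=p['color'].copy()
q,f=edgefit(p,plate_pts(),[tp[0]+1,tp[1]+2,-.184,tp[2]-2],[1,1,.02,2]); print('plate',np.round(q,3),f); draw(p,plate_pts(),q,im)
print(tp, proj(p,[*(rz(q[2])@[0,42]+q[:2]),92]), proj(p,[*(rz(q[2])@[0,-42]+q[:2]),92]))
a=p['color'][:,230:410]; b=im[:,230:410]
cv2.imwrite('pics/ov2.png',cv2.resize(cv2.hconcat([a,b]),None,fx=1.25*1,fy=1.25,interpolation=2))
u=[proj(p,[*(rz(q[2])@[0,s]+q[:2]),92]).astype(int) for s in(42,-42)]
C=[cv2.resize(p['color'][v[1]-25:v[1]+25,v[0]-25:v[0]+25],(400,400),interpolation=2) for v in u]; print(u)
cv2.imwrite('pics/ov2.png',cv2.hconcat(C))
E
```

```text
10.95 [521.5  59.7 103. ] [ 3.1386e+00 -4.0000e-04  1.3857e+00] [ 0.2  0.6 -1.5] 0.007
plate [ 5.22658e+02  6.17010e+01 -1.84000e-01  1.01167e+02] -130.14596557617188
[521.50735995  59.68078327 103.00457663] [321.31343578 209.96585451] [321.21027827 380.8571349 ]
[array([321, 209]), array([321, 380])]
```

View pics/ov2.png

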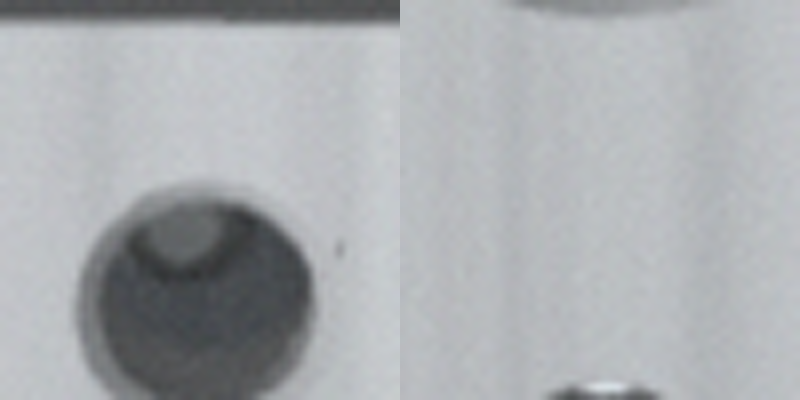

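In the left crop the upper pin tip shows through its hole at about (319,212) px. That is nearly aligned, off by less than 1 mm. I'll let the arm settle and measure this precisely.

servo_tool --moves "0 0 0 0 0 0 1;0 0 0 0 0 0 1;0 0 0 0 0 0 1;0 0 0 0 0 0 1;0 0 0 0 0 0 1"

```text
clock: 11.5
ee_pos: [520.2, 60.1, 101.3]
ee_rot: [-3.142, 0.0, 1.386]
contact_force: [-0.6, 0.1, -0.9]
grip_width: 38.5
grasp_force: 46.4
```

```bash
cat > pin.py <<'E'
from ef import *
p=shot('wrist'); p=shot('wrist'); tp=np.array(p['o']['ee_pos']); n=sys.argv[1]; del p['o']['clock']; pickle.dump(p,open(n+'.pkl','wb'))
q,f=edgefit(p,plate_pts(),[tp[0]+.8,tp[1]+2,-.184,tp[2]-2],[1,1,.02,2]); print('tcp',np.round(tp,2),np.round(p['o']['ee_rot'],4),'plate',np.round(q,3))
g=cv2.cvtColor(p['color'],cv2.COLOR_BGR2GRAY).astype(np.float32); ex=proj(p,[*(rz(q[2])@[0,42]+q[:2]),92]); print('expected tip',ex)
sub=cv2.resize(p['color'][int(ex[1])-25:int(ex[1])+25,int(ex[0])-25:int(ex[0])+25],(500,500),interpolation=2)
k=((0.5+ex-ex.astype(int)+25)*10-.5).astype(int); cv2.drawMarker(sub,tuple(int(v) for v in k),(0,0,255),0,14); cv2.imwrite(f'pics/{n}c.png',sub)
# bright tip blob relative to expectation
win=g[int(ex[1])-8:int(ex[1])+12,int(ex[0])-10:int(ex[0])+10]; print(win[::1,::1].astype(int)[:20])
E
python3 pin.py plQ
```

```text
tcp [520.18  60.06 101.26] [-3.1415  0.      1.3861] plate [ 5.21351e+02  6.20680e+01 -1.84000e-01  9.94270e+01]
expected tip [321.42743601 210.84572266]
[[189 189 193 198 194 199 197 196 197 197 197 194 193 199 198 198 198 195
  200 195]
 [189 192 194 193 195 193 196 198 197 196 194 197 192 199 196 196 197 198
  200 195]
 [193 193 192 192 194 192 198 199 199 196 198 195 196 197 199 196 196 195
  198 197]
 [191 192 193 193 194 196 196 195 199 195 193 197 195 198 196 196 198 198
  197 195]
 [189 194 193 193 194 197 197 188 185 182 183 183 187 192 192 194 199 198
  198 196]
 [189 195 193 191 178 178 166 165 161 161 163 165 170 176 174 177 188 193
  195 195]
 [194 188 175 159 152 152 150 151 152 145 143 152 153 164 166 170 173 181
  187 192]
 [188 173 147 144 143 140 129 117 118 116 115 120 122 127 126 134 155 175
  180 183]
 [170 145 137 136 120 109  97  95 100 102 101 103 101  99  95  97 114 133
  151 177]
 [143 129 113  99  88  79  83  98 104  98 104  98 103 101 101  93  80  87
  110 148]
 [128 108  80  67  70  73  84 101 102 100  99 104  98 101 102  96  76  70
   70  97]
 [108  87  65  63  68  69  87 101  98 102  98 102 103 100 104  96  79  66
   62  70]
 [ 85  75  67  60  65  68  81 100 100 100 101 104  98 104  99  98  73  69
   67  57]
 [ 77  77  72  59  63  69  73  89 100  99 102 101 100 103 101  85  68  67
   57  59]
 [ 74  75  71  64  60  58  67  75  89  96  96 101  96  98  87  68  63  66
   62  69]
 [ 71  75  73  73  64  57  57  64  75  84  91  96  87  82  71  62  60  57
   66  73]
 [ 78  73  77  74  72  60  59  58  62  66  71  71  65  63  60  49  59  65
   70  74]
 [ 76  76  74  77  73  71  66  63  56  54  56  56  59  55  56  60  68  73
   74  74]
 [ 74  75  74  77  76  75  75  69  69  63  66  63  65  66  71  75  75  77
   75  73]
 [ 69  77  76  76  72  76  75  76  74  70  71  67  70  75  78  75  74  77
   76  74]]
```

View pics/plQc.png

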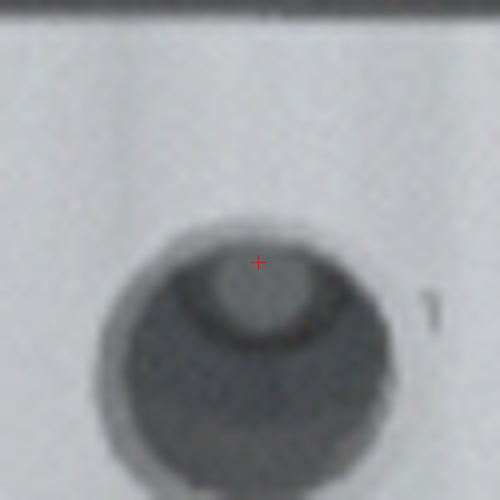

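The pin tip centre is at (322,212.9) against an expected (321.4,210.8), which means about 0.7 mm towards -y. I'll correct that and lower the plate.

servo_tool --moves "0.0002 -0.0018 0 0 0 0 1;0.0002 -0.0018 -0.015 0 0 0 1;0.0002 -0.0018 -0.03 0 0 0 1;0.0002 -0.0018 -0.04 0 0 0 1;0.0002 -0.0018 -0.04 0 0 0 1"

```text
clock: 12.1
ee_pos: [519.4, 59.3, 84.1]
ee_rot: [-3.139, 0.0, 1.386]
contact_force: [0.4, 0.5, -2.3]
grip_width: 38.5
grasp_force: 46.4
```

servo_tool --moves "0 0 -0.005 0 0 0 1;0 0 -0.01 0 0 0 1;0 0 -0.015 0 0 0 1;0 0 -0.02 0 0 0 1;0 0 -0.02 0 0 0 1"

```text
clock: 12.6
ee_pos: [520.0, 59.3, 77.0]
ee_rot: [-3.141, 0.0, 1.386]
contact_force: [-0.7, 0.6, -2.1]
grip_width: 38.5
grasp_force: 46.4
```

servo_tool --moves "0 0 -0.005 0 0 0 1;0 0 -0.009 0 0 0 1;0 0 -0.012 0 0 0 1;0 0 -0.014 0 0 0 1;0 0 -0.014 0 0 0 1"

```text
clock: 13.1
ee_pos: [520.3, 59.3, 73.0]
ee_rot: [-3.141, 0.0, 1.386]
contact_force: [-5.5, -0.0, 9.6]
grip_width: 38.8
grasp_force: 47.6
```

servo_tool --moves "0 0 0.002 0 0 0 -1;0 0 0.002 0 0 0 -1;0 0 0.002 0 0 0 -1;0 0 0.002 0 0 0 -1;0 0 0.002 0 0 0 -1"

```text
clock: 13.6
ee_pos: [520.2, 59.3, 72.3]
ee_rot: [-3.141, 0.0, 1.386]
contact_force: [1.1, -0.8, -0.4]
grip_width: 85.2
grasp_force: 0.0
```

servo_tool --moves "0 0 0.08 0 0 0 -1;0 0.03 0.18 0 0 0 -1;0 0.06 0.25 0 0 0 -1;0 0.06 0.25 0 0 0 -1;0 0.06 0.25 0 0 0 -1"

```text
clock: 14.1
ee_pos: [520.7, 83.5, 173.0]
ee_rot: [3.14, -0.0, 1.387]
contact_force: [-0.1, -0.6, 0.3]
grip_width: 85.5
grasp_force: 0.0
```

servo_tool --moves "0 0 0 0 0 0 -1;0 0 0 0 0 0 -1;0 0 0 0 0 0 -1;0 0 0 0 0 0 -1;0 0 0 0 0 0 -1"

```text
clock: 14.6
ee_pos: [520.1, 83.2, 172.1]
ee_rot: [-3.141, 0.0, 1.386]
contact_force: [-0.6, -1.0, -0.7]
grip_width: 85.8
grasp_force: 0.0
```

```bash
python3 c.py plR plate stem; python3 - <<'E'
from ef import *
p=load('plR'); tp=np.array(p['o']['ee_pos']); im=p['color'].copy()
q,f=edgefit(p,plate_pts()[:],[521.3,61.7,-.184,72],[1,1,.02,2]); print('plate',np.round(q,3),f); draw(p,plate_pts(),q,im)
u=proj(p,[521,61,84]).astype(int); cv2.imwrite('pics/ov3.png',cv2.resize(cv2.hconcat([x[u[1]-115:u[1]+115,u[0]-60:u[0]+60] for x in (p['color'],im)]),None,fx=2.4,fy=2.4,interpolation=2))
# knob from knobA/B by mask
for n in ['knobA','knobB']:
    p=load(n); m=p['m_knob'].astype(np.uint8); c,_=cv2.findContours(m,0,1); c=max(c,key=len)[:,0]; b,_=cv2.minEnclosingCircle(np.array([onz(p,x,20)[:2] for x in c],np.float32)); print(n,b,p['o']['ee_pos'])
E
```

```text
14.6 [520.1  83.2 172.1] [-3.1409e+00  1.0000e-04  1.3858e+00] [-0.6 -1.  -0.7] 0.002
plate 0.8 [329.9 275.6  69.3 158.7] 7909
plate [ 5.21357e+02  6.08830e+01 -1.81000e-01  7.02270e+01] -106.04534912109375
knobA (453.2646789550781, 361.01959228515625) [390.84523017 419.23165059 231.55998274]
knobB (447.7500915527344, 358.5196533203125) [490.60524884 218.1906386  231.53627091]
```

View pics/ov3.png

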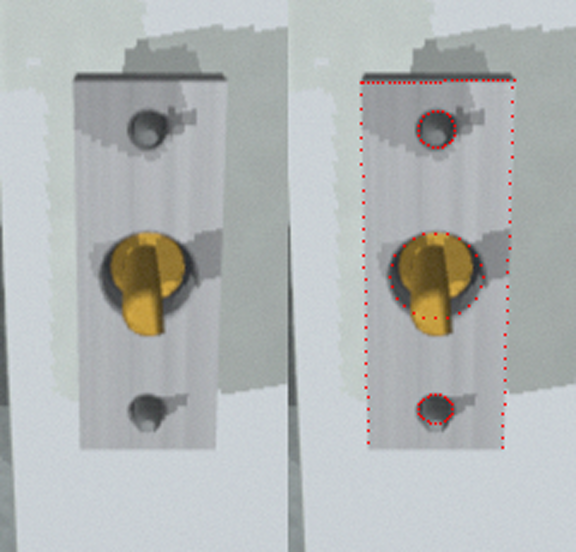

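The plate lies flush on the pad, with both pins in their holes and the stem through the centre. I've now used up the picture views, so from here I work from numbers only. Next I need the stem and knob angles.

```bash
cat > st.py <<'E'
from ef import *
def stemfit(n,xy,psis=(-.5,-.2,.1,.4)):
    p=load(n); hsv=cv2.cvtColor(p['color'],cv2.COLOR_BGR2HSV); c=proj(p,[*xy,90]).astype(int)
    m=((hsv[...,0]>10)&(hsv[...,0]<32)&(hsv[...,1]>90)).astype(np.uint8); k=np.zeros_like(m); k[c[1]-60:c[1]+60,c[0]-40:c[0]+40]=1; m*=k
    S=6; big=cv2.resize(m,None,fx=S,fy=S,interpolation=0)
    def cost(v):
        x,y,psi,rc,zc=v; I=np.zeros_like(big)
        a=np.linspace(0,6.28,60); co=np.array([proj(p,[x+rc*np.cos(t),y+rc*np.sin(t),z]) for z in (74,zc) for t in a])
        def dr(P): cv2.fillConvexPoly(I,cv2.convexHull(((P+.5)*S-.5).round().astype(np.int32)),1)
        dr(np.array([proj(p,X) for X in dprism(x,y,74,109,psi)])); dr(co); return (I!=big).sum()/S/S
    R=[]
    for psi in psis:
        v=np.array([*xy,psi,10.5,76]); r=minimize(cost,v,method='Nelder-Mead',options=dict(initial_simplex=np.r_[[v],v+np.diag([1.5,1.5,.3,1,2])],maxiter=250)); R.append((r.fun,*np.round(r.x,3)))
    R.sort(); print(n,m.sum(),R[:3])
if __name__=='__main__':
    for n in sys.argv[1:]: stemfit(n,[521.4,61])
E
python3 st.py plR padA padB; python3 - <<'E'
from h import *
p=load('knobA'); a=onz(p,(338.2,300),42); b=onz(p,(358.6,315.6),42); print(a,b,np.arctan2(*(b-a)[1::-1]))
for z in (42,):
  for n in ['knobA','knobB']:
    p=load(n); m=p['m_knob']; g=cv2.cvtColor(p['color'],cv2.COLOR_BGR2GRAY); w=cv2.erode(m.astype(np.uint8),np.ones((3,3)))*(g>120); y,x=np.nonzero(w); print(n,len(x))
    if len(x)>5:
        P=np.array([onz(p,(i,j),z)[:2] for i,j in zip(x,y)]); print(P.mean(0),cv2.fitLine(P.astype(np.float32),2,0,.01,.01).ravel())
E
```

```text
plR 938 [(np.float64(50.72222222222222), np.float64(521.504), np.float64(61.091), np.float64(-0.236), np.float64(10.324), np.float64(76.866)), (np.float64(52.05555555555555), np.float64(521.496), np.float64(61.057), np.float64(-0.204), np.float64(10.329), np.float64(76.552)), (np.float64(52.44444444444445), np.float64(521.479), np.float64(61.019), np.float64(-0.237), np.float64(10.371), np.float64(76.418))]
padA 832 [(np.float64(23.583333333333332), np.float64(521.323), np.float64(61.357), np.float64(-0.086), np.float64(10.607), np.float64(76.893)), (np.float64(23.61111111111111), np.float64(521.304), np.float64(61.28), np.float64(-0.098), np.float64(10.686), np.float64(75.873)), (np.float64(25.083333333333332), np.float64(521.354), np.float64(61.189), np.float64(-0.112), np.float64(10.733), np.float64(75.183))]
padB 1284 [(np.float64(34.833333333333336), np.float64(521.343), np.float64(61.513), np.float64(-0.051), np.float64(10.539), np.float64(77.241)), (np.float64(35.333333333333336), np.float64(521.332), np.float64(61.439), np.float64(-0.055), np.float64(10.623), np.float64(76.574)), (np.float64(35.44444444444444), np.float64(521.343), np.float64(61.423), np.float64(-0.058), np.float64(10.635), np.float64(76.532))]
[447.59637456 357.39786271  42.        ] [473.65334444 353.24783768  42.        ] -0.1579408367258735
knobA 72
[459.78938717 355.75820869] [ 9.93479311e-01 -1.14012524e-01  4.59789398e+02  3.55758209e+02]
knobB 127
[459.42570811 355.78623141] [ 9.92414653e-01 -1.22935615e-01  4.59425720e+02  3.55786224e+02]
```

servo_tool --moves "-0.02 0.07 0 0 0 -0.045 -1;-0.04 0.14 0 0 0 -0.09 -1;-0.06 0.21 0 0 0 -0.135 -1;-0.08 0.28 0 0 0 -0.18 -1;-0.09 0.345 0 0 0 -0.225 -1"

```text
clock: 15.25
ee_pos: [483.6, 222.5, 172.6]
ee_rot: [-3.142, -0.0, 0.674]
contact_force: [0.2, 0.0, -0.1]
grip_width: 85.4
grasp_force: 0.0
```

servo_tool --moves "-0.02 0.07 -0.01 0 0 -0.045 -1;-0.04 0.14 -0.02 0 0 -0.09 -1;-0.06 0.21 -0.03 0 0 -0.135 -1;-0.08 0.28 -0.05 0 0 -0.18 -1;-0.09 0.34 -0.07 0 0 -0.225 -1"

```text
clock: 15.75
ee_pos: [447.7, 358.8, 144.5]
ee_rot: [-3.141, -0.0, -0.033]
contact_force: [-0.1, 0.1, -0.1]
grip_width: 85.4
grasp_force: 0.0
```

servo_tool --moves "0 0 -0.03 0 0 -0.03 -1;0 0 -0.05 0 0 -0.03 -1;0 0 -0.05 0 0 -0.03 -1;0 0 -0.05 0 0 -0.03 -1;0 0 -0.05 0 0 -0.03 -1"

```text
clock: 16.25
ee_pos: [448.9, 357.1, 125.2]
ee_rot: [-3.141, -0.001, -0.122]
contact_force: [-0.1, 0.4, 0.8]
grip_width: 85.3
grasp_force: 0.0
```

servo_tool --moves "0 0 0 0 0 0 -1;0 0 0 0 0 0 -1;0 0 0 0 0 0 -1;0 0 0 0 0 0 -1"

```text
clock: 16.65
ee_pos: [448.4, 357.3, 124.6]
ee_rot: [-3.141, -0.0, -0.122]
contact_force: [0.3, 1.1, 0.1]
grip_width: 85.9
grasp_force: 0.0
```

```bash
python3 c.py knC knob; cat > kn.py <<'E'
from ef import *
n=sys.argv[1]; zu=float(sys.argv[2]); p=load(n); m=p['m_knob']; m8=m.astype(np.uint8); g=cv2.cvtColor(p['color'],cv2.COLOR_BGR2GRAY); tp=np.array(p['o']['ee_pos']); yaw=p['o']['ee_rot'][2]
w=cv2.erode(m8,np.ones((3,3)))*(g>110); y,x=np.nonzero(w)
P=np.array([onz(p,(i,j),zu+42)[:2] for i,j in zip(x,y)]); L=cv2.fitLine(P.astype(np.float32),2,0,.01,.01).ravel(); print('line',len(x),P.mean(0),np.arctan(L[1]/L[0]),'extent',np.ptp(P@L[:2]))
# silhouette model fit: skirt cylinder + bar
bar=np.array([[-20,-7],[18,-7],[27,0],[18,7],[-20,7]],float)
def parts(q):
    x,y,a=q; T=lambda B,z0,z1: np.array([proj(p,[*(rz(a)@b+[x,y]),z+zu]) for b in B for z in (z0,z1)])
    return T(np.c_[22*np.cos(t),22*np.sin(t)],0,20),T(bar,20,42)
S=4; c=np.argwhere(m).mean(0).astype(int); r0,c0=max(c[0]-110,0),max(c[1]-110,0); big=cv2.resize(m8[r0:r0+220,c0:c0+220],None,fx=S,fy=S,interpolation=0)
def cost(q):
    I=np.zeros_like(big)
    for h in parts(q): cv2.fillConvexPoly(I,cv2.convexHull(((h-[c0,r0]+.5)*S-.5).round().astype(np.int32)),1)
    return (I!=big).sum()/S/S
q=np.array([float(v) for v in sys.argv[3:6]]); r=minimize(cost,q,method='Nelder-Mead',options=dict(initial_simplex=np.r_[[q],q+np.diag([2,2,.1])],maxiter=200))
print('knob fit',np.round(r.x,3),r.fun,m.sum()); d=r.x[:2]-tp[:2]; print('rel tool: along nose',d@[np.cos(yaw),np.sin(yaw)],'across',d@[-np.sin(yaw),np.cos(yaw)],'ang',r.x[2]-yaw)
E
python3 kn.py knC 0 447.5 357.3 -.12
```

```text
16.65 [448.4 357.3 124.6] [-3.1415e+00 -2.0000e-04 -1.2190e-01] [0.3 1.1 0.1] 0.002
knob 0.86 [323.6 245.7  63.   80. ] 3473
line 162 [459.70158064 355.7996314 ] -0.11936018 extent 26.045294236834025
knob fit [ 4.4774e+02  3.5696e+02 -1.2400e-01] 134.0625 3473
rel tool: along nose -0.5963541575290866 across -0.39553275702254337 ang -0.0023485113659264534
```

servo_tool --moves "-0.0015 0.001 -0.1 0 0 0 -1;-0.0015 0.001 -0.2 0 0 0 -1;-0.0015 0.001 -0.25 0 0 0 -1;-0.0015 0.001 -0.25 0 0 0 -1;-0.0015 0.001 -0.25 0 0 0 -1"

```text
clock: 17.25
ee_pos: [447.8, 357.8, 24.8]
ee_rot: [3.141, 0.0, -0.122]
contact_force: [0.3, -0.3, 0.2]
grip_width: 85.5
grasp_force: 0.0
```

servo_tool --moves "0 0 0 0 0 0 -1;0 0 0 0 0 0 -1;0 0 0 0 0 0 1;0 0 0 0 0 0 1;0 0 0 0 0 0 1" --force 80

```text
clock: 17.75
ee_pos: [447.9, 357.8, 24.9]
ee_rot: [-3.141, -0.001, -0.122]
contact_force: [-1.6, 0.8, -0.4]
grip_width: 43.8
grasp_force: 0.0
```

servo_tool --moves "0 0 0 0 0 0 1;0 0 0 0 0 0 1;0 0 0 0 0 0 1;0 0 0 0 0 0 1;0 0 0 0 0 0 1"

```text
clock: 18.25
ee_pos: [447.9, 357.8, 24.7]
ee_rot: [-3.141, -0.0, -0.122]
contact_force: [-0.4, -0.2, 2.6]
grip_width: 11.7
grasp_force: 80.2
```

servo_tool --moves "0 0 0.08 0 0 0 1;0 0 0.16 0 0 0 1;0 0 0.24 0 0 0 1;0.01 -0.03 0.32 0 0 0 1;0.03 -0.1 0.32 0 0 0 1"

```text
clock: 18.75
ee_pos: [462.2, 320.2, 157.9]
ee_rot: [-3.136, -0.007, -0.119]
contact_force: [1.9, 0.5, -0.2]
grip_width: 12.0
grasp_force: 79.8
```

servo_tool --moves "0.03 -0.1 0 0 0 0 1;0.06 -0.2 0 0 0 0 1;0.09 -0.3 0 0 0 0 1;0.12 -0.4 0 0 0 0 1;0.15 -0.48 0 0 0 0 1"

```text
clock: 19.25
ee_pos: [519.5, 123.6, 152.1]
ee_rot: [3.141, 0.001, -0.123]
contact_force: [0.1, -0.0, 0.4]
grip_width: 12.0
grasp_force: 79.8
```

servo_tool --moves "0 0 0 0 0 0 1;0 0 0 0 0 0 1;0 0 0 0 0 0 1;0 0 0 0 0 0 1;0 0 0 0 0 0 1"

```text
clock: 19.75
ee_pos: [519.3, 126.7, 152.4]
ee_rot: [-3.142, 0.0, -0.12]
contact_force: [0.8, 0.2, 0.2]
grip_width: 11.9
grasp_force: 79.8
```

```bash
python3 c.py stA knob stem; python3 kn.py stA 128 519 126 -.12; python3 st.py stA
python3 - <<'E'
from ef import *
p=load('stA'); q,f=edgefit(p,plate_pts(),[521.3,61,-.184],[1,1,.02]); print('plate',np.round(q,3))
print(proj(p,[521.4,61,109]),proj(p,[521.4,61,84]))
E
```

```text
19.75 [519.3 126.7 152.4] [-3.1415e+00  2.0000e-04 -1.2020e-01] [0.8 0.2 0.2] 0.001
knob 0.68 [322.6 317.  101.9 132.3] 6583
stem 0.84 [437.9 255.7  39.8  36.3] 877
line 390 [531.72639039 125.80570926] -0.118605845 extent 26.16606999566193
knob fit [ 5.19932e+02  1.27152e+02 -1.41000e-01] 2931.125 6583
rel tool: along nose 0.5741720174546214 across 0.48062421315198767 ang -0.021186725397249084
stA 1339 [(np.float64(68.16666666666667), np.float64(521.495), np.float64(61.134), np.float64(-0.181), np.float64(10.238), np.float64(78.288)), (np.float64(69.02777777777779), np.float64(521.456), np.float64(61.056), np.float64(-0.153), np.float64(10.274), np.float64(77.373)), (np.float64(69.19444444444444), np.float64(521.49), np.float64(61.102), np.float64(-0.144), np.float64(10.317), np.float64(77.678))]
plate [ 5.23584e+02  6.43960e+01 -1.74000e-01]
[445.81610459 261.44682365] [432.40727438 247.24674097]
```

```bash
cat > st2.py <<'E'
from ef import *
def prof(n,xy):
    p=load(n); hsv=cv2.cvtColor(p['color'],cv2.COLOR_BGR2HSV); c=proj(p,[*xy,90]).astype(int)
    m=((hsv[...,0]>8)&(hsv[...,0]<34)&(hsv[...,1]>70)).astype(np.uint8); k=np.zeros_like(m); k[c[1]-60:c[1]+60,c[0]-40:c[0]+40]=1; m*=k
    m=cv2.morphologyEx(m,cv2.MORPH_CLOSE,np.ones((3,3))); S=6; r0,c0=c[1]-60,c[0]-40; big=cv2.resize(m[r0:r0+120,c0:c0+80],None,fx=S,fy=S,interpolation=0)
    # below plate top hidden: start stem at z=84 only if outside, collar free
    def cost(v,psi):
        x,y,rc,zc,tp,dz=v; I=np.zeros_like(big)
        a=np.linspace(0,6.28,60); co=np.array([proj(p,[x+rc*np.cos(s),y+rc*np.sin(s),zc]) for s in a])
        def dr(P): cv2.fillConvexPoly(I,cv2.convexHull(((P-[c0,r0]+.5)*S-.5).round().astype(np.int32)),1)
        X=dprism(x,y,zc,109+dz,psi)
        al=np.linspace(np.arccos(3/7),2*np.pi-np.arccos(3/7),40); q2=np.c_[(7-tp)*np.cos(al),(7-tp)*np.sin(al)]; q2[:,0]=np.minimum(q2[:,0],3); X[80:,:2]=q2@rz(psi).T+[x,y]
        dr(np.array([proj(p,v_) for v_ in X])); dr(co); return (I!=big).sum()/S/S
    out=[]; v=np.array([*xy,10.3,77,1,0.])
    for psi in np.arange(-.6,.31,.1):
        best=min((minimize(cost,v0,args=(psi,),method='Nelder-Mead',options=dict(initial_simplex=np.r_[[v0],v0+np.diag(d*np.array([1,1,1,2,.8,1.5]))],maxiter=220)) for v0 in [v] for d in (1,-1)),key=lambda r:r.fun)
        out.append((round(psi,2),round(best.fun,1),np.round(best.x,1).tolist()))
    print(n,m.sum()); [print('  ',*o) for o in out]
for n in sys.argv[1:]: prof(n,[521.45,61.1])
E
python3 st2.py stA plR padB
```

```text
stA 1360
   -0.6 82.6 [521.6, 61.2, 10.8, 77.2, 1.3, -0.1]
   -0.5 68.3 [521.6, 61.2, 10.8, 77.4, 1.0, -0.5]
   -0.4 55.2 [521.6, 61.2, 10.8, 77.2, 1.2, -0.3]
   -0.3 45.7 [521.4, 61.1, 10.8, 76.6, 1.0, -0.9]
   -0.2 37.9 [521.4, 61.1, 10.8, 76.7, 1.0, -0.9]
   -0.1 36.8 [521.6, 61.3, 10.8, 77.2, 1.1, -0.4]
   -0.0 40.3 [521.5, 61.3, 10.8, 77.1, 0.9, -0.9]
   0.1 43.6 [521.5, 61.3, 10.8, 77.2, 0.9, -0.7]
   0.2 44.4 [521.6, 61.4, 10.8, 77.3, 0.8, -1.0]
   0.3 45.0 [521.6, 61.3, 10.8, 77.2, 0.7, -1.2]
plR 956
   -0.6 55.6 [521.4, 61.3, 10.7, 76.8, 1.3, -0.2]
   -0.5 50.1 [521.4, 61.2, 10.8, 76.6, 1.4, -0.3]
   -0.4 42.6 [521.4, 61.3, 10.7, 76.6, 1.5, -0.4]
   -0.3 37.1 [521.4, 61.2, 10.8, 76.3, 1.5, -0.4]
   -0.2 35.0 [521.4, 61.4, 10.7, 76.9, 1.3, -0.3]
   -0.1 31.0 [521.4, 61.4, 10.7, 77.0, 1.2, -0.5]
   -0.0 32.9 [521.3, 61.2, 10.7, 76.6, 1.0, -1.2]
   0.1 43.8 [521.2, 61.0, 10.8, 75.9, 1.3, -1.3]
   0.2 54.4 [521.2, 61.0, 10.7, 75.9, 1.3, -1.3]
   0.3 63.7 [521.3, 61.0, 10.8, 76.0, 1.4, -1.2]
padB 1300
   -0.6 85.2 [521.4, 61.7, 10.8, 75.5, 0.9, 0.6]
   -0.5 76.0 [521.4, 61.7, 10.9, 75.6, 1.0, 0.8]
   -0.4 68.0 [521.4, 61.5, 10.9, 75.3, 1.2, 0.9]
   -0.3 62.5 [521.4, 61.6, 10.9, 75.4, 1.1, 0.6]
   -0.2 53.9 [521.3, 61.5, 10.9, 75.0, 1.7, 0.8]
   -0.1 47.3 [521.4, 61.4, 11.0, 75.2, 1.6, 0.5]
   -0.0 48.3 [521.3, 61.4, 11.0, 75.0, 0.9, -0.1]
   0.1 63.3 [521.3, 61.8, 10.9, 76.0, 1.1, 1.0]
   0.2 77.2 [521.3, 61.3, 11.0, 74.4, 1.1, -0.2]
   0.3 90.8 [521.3, 61.7, 10.9, 75.6, 1.3, 0.8]
```

```bash
python3 - <<'E'
from h import *
p=load('stA'); g=p['color'][...,2]; u=proj(p,[521.45,61.1,100]).astype(int); print(u)
for r in range(u[1]-26,u[1]+28,2): print(r,' '.join('%3d'%v for v in g[r,u[0]-30:u[0]+26:2]))
E
```

```text
[440 255]
229 194 195 196 188 139 122 139 142 158 163 159 157 134 131 151  65  48  84 149 171 182 182 179 181 180 181 183 184
231 193 190 192 191 133 149 154 157 156 159 157 155 158 155 184 179  69  42  83 150 176 188 186 187 186 185 182 184
233 193 191 189 162 162 158 155 152 157 156 154 155 158 153 208 212 166  60  55  86 144 175 193 189 192 192 194 189
235 186 181 154 155 161 157 155 154 155 159 157 158 154 155 212 214 209 178  52  74  95 152 185 188 189 191 188 188
237 183 170 189 154 158 157 155 153 158 159 159 156 158 155 213 218 214 202  49  66  74 109 166 185 188 184 186 184
239 182 140 202 190 185 150 138 138 135 132 122 115 116 103 123 169 214 206  72  65  78  88 148 181 178 181 179 184
241 175 166 209 208 145  95  97  99  97  97  97  98  97  96  93 100 141 178  98  69  73  75 142 181 180 180 180 178
243 157 184 209 206 100  90  93  93  97  96  97  97  97  95  98  97  98 114  90  70  70  74 129 169 185 189 186 185
245 122 210 202 182  95  86  89  96  96  97  96 100  96  98  98 100  98  98  85  73  73  73 128 179 191 193 192 189
247 110 140 141 151 103  81  82  96  96  97  9
[... 1341 characters left out ...]
 192
271 184 184 177 166 164 165 163 165 178 178 187 186 187 180 168 175 194 205 198 175 180 191 189 190 187 189 187 187
273 190 189 189 182 183 182 190 190 189 188 186 183 186 186 188 186 182 181 186 184 187 187 187 186 185 188 186 185
275 187 186 189 185 187 189 188 190 190 190 188 185 190 189 189 191 190 189 187 188 190 187 189 189 188 184 186 185
277 191 189 186 188 189 186 187 184 187 186 183 186 183 188 187 185 183 186 183 186 185 186 185 184 187 187 191 188
279 215 215 214 217 216 209 209 209 211 214 213 200 200 198 196 193 190 190 188 186 190 183 185 186 184 185 188 180
281 217 218 218 218 220 216 217 217 218 217 217 216 216 217 215 216 215 217 216 218 216 216 202 208 214 212 202 201
```

```bash
python3 - <<'E'
from h import *
p=load('stA'); g=p['color'][...,2].astype(float)
for th,z in ((108,106),(140,108),(150,108.5),(180,109)):
    P=[]
    for c in range(437,453):
        col=g[252:264,c]; i=np.nonzero((col[:-1]<th)&(col[1:]>=th))[0]
        if len(i): i=i[0]; P.append(onz(p,(c,252+i+(th-col[i])/(col[i+1]-col[i])),z)[:2])
    P=np.array(P,np.float32); L=cv2.fitLine(P,2,0,.01,.01).ravel(); d=L[:2]*np.sign(L[1]); print(th,len(P),'psi',np.arctan2(d[1],d[0])-np.pi/2,P.mean(0))
E
python3 - <<'E'
E
```

```text
108 16 psi -0.042734027 [523.5438   60.70826]
140 16 psi -0.12944007 [522.94604  61.34572]
150 16 psi -0.108023286 [522.90845   61.503048]
180 16 psi -0.04652846 [522.3968   61.67093]
```

servo_tool --moves "0.0045 -0.06 0 0 0 0.01 1;0.0045 -0.12 0 0 0 0.01 1;0.0045 -0.165 0 0 0 0.01 1;0.0045 -0.165 0 0 0 0.01 1;0.0045 -0.165 -0.02 0 0 0.01 1"

```text
clock: 20.4
ee_pos: [522.5, 59.9, 145.5]
ee_rot: [-3.141, -0.003, -0.091]
contact_force: [0.1, -0.2, -0.6]
grip_width: 12.0
grasp_force: 79.8
```

servo_tool --moves "0 0 0 0 0 0 1;0 0 0 0 0 0 1;0 0 0 0 0 0 1;0 0 0 0 0 0 1;0 0 0 0 0 0 1"

```text
clock: 20.9
ee_pos: [521.6, 60.0, 144.6]
ee_rot: [-3.142, -0.0, -0.09]
contact_force: [0.2, -0.7, -0.1]
grip_width: 12.0
grasp_force: 79.8
```

```bash
python3 c.py kP knob; python3 - <<'E'
from h import *
p=load('kP'); m=p['m_knob'].astype(np.uint8); g=cv2.cvtColor(p['color'],cv2.COLOR_BGR2GRAY); w=cv2.erode(m,np.ones((3,3)))*(g>110); tp=np.array(p['o']['ee_pos']); zl=tp[2]-24.7+42
n,l,s,c=cv2.connectedComponentsWithStats(w); i=1+s[1:,4].argmax(); y,x=np.nonzero(l==i)
P=np.array([onz(p,a,zl)[:2] for a in zip(x,y)]); L=cv2.fitLine(P.astype(np.float32),2,0,.01,.01).ravel(); print(len(x),P.mean(0),np.arctan(L[1]/L[0]),np.ptp(P@L[:2])); print('centre',P.mean(0)-12.04*L[:2]*np.sign(L[0]))
# visible brass below knob
hsv=cv2.cvtColor(p['color'],cv2.COLOR_BGR2HSV); b=((hsv[...,0]>8)&(hsv[...,0]<34)&(hsv[...,1]>70)); u=proj(p,[521.45,61.15,80]).astype(int); b=b[u[1]-50:u[1]+50,u[0]-50:u[0]+50]; yy,xx=np.nonzero(b); print('brass',len(xx), (xx.min()+u[0]-50,xx.max()+u[0]-50,yy.min()+u[1]-50,yy.max()+u[1]-50) if len(xx) else '',proj(p,[521.45,61.15,77]))
E
```

```text
20.9 [521.6  60.  144.6] [-3.1416e+00 -2.0000e-04 -9.0100e-02] [ 0.2 -0.7 -0.1] 0.001
knob 0.89 [322.4 316.1 100.8 134.8] 6535
384 [533.67099502  59.42343599] -0.08845479 25.83722575295576
centre [521.67806652  60.48704345]
brass 207 (np.int64(282), np.int64(364), np.int64(247), np.int64(314)) [320.40590868 263.84078949]
```

servo_tool --moves "-0.0005 0.0015 0 0 0 0 1;-0.0005 0.0015 -0.01 0 0 0 1;-0.0005 0.0015 -0.02 0 0 0 1;-0.0005 0.0015 -0.03 0 0 0 1;-0.0005 0.0015 -0.03 0 0 0 1"

```text
clock: 21.5
ee_pos: [520.6, 60.3, 131.4]
ee_rot: [3.141, 0.002, -0.091]
contact_force: [-0.8, -0.6, -1.0]
grip_width: 12.1
grasp_force: 79.8
```

servo_tool --moves "0 0 -0.003 0 0 0 1;0 0 -0.006 0 0 0 1;0 0 -0.008 0 0 0 1;0 0 -0.008 0 0 0 1"

```text
clock: 21.9
ee_pos: [521.2, 60.3, 129.2]
ee_rot: [-3.142, 0.0, -0.091]
contact_force: [-0.1, -0.2, -0.8]
grip_width: 12.0
grasp_force: 79.8
```

servo_tool --moves "0 0 -0.005 0 0 0 1;0 0 -0.01 0 0 0 1;0 0 -0.015 0 0 0 1;0 0 -0.02 0 0 0 1;0 0 -0.022 0 0 0 1"

```text
clock: 22.4
ee_pos: [521.1, 60.3, 120.1]
ee_rot: [3.142, 0.001, -0.09]
contact_force: [-0.3, 0.2, -1.0]
grip_width: 12.0
grasp_force: 79.8
```

servo_tool --moves "0 0 -0.002 0 0 0 1;0 0 -0.004 0 0 0 1;0 0 -0.006 0 0 0 1;0 0 -0.008 0 0 0 1;0 0 -0.008 0 0 0 1"

```text
clock: 22.9
ee_pos: [521.4, 60.3, 117.6]
ee_rot: [-3.142, -0.0, -0.09]
contact_force: [-0.6, 0.4, 2.4]
grip_width: 12.3
grasp_force: 80.0
```

servo_tool --moves "0 0 -0.004 0 0 0 1;0 0 -0.008 0 0 0 1;0 0 -0.011 0 0 0 1;0 0 -0.014 0 0 0 1;0 0 -0.014 0 0 0 1"

```text
clock: 23.4
ee_pos: [521.6, 60.3, 112.1]
ee_rot: [-3.142, -0.001, -0.09]
contact_force: [-2.1, 0.1, 6.5]
grip_width: 11.8
grasp_force: 80.6
```

servo_tool --moves "0 0 -0.001 0 0 0 1;0 0 -0.002 0 0 0 1;0 0 -0.003 0 0 0 1;0 0 -0.004 0 0 0 1;0 0 -0.004 0 0 0 1"

```text
clock: 23.9
ee_pos: [521.7, 60.3, 111.5]
ee_rot: [3.142, -0.001, -0.09]
contact_force: [-3.2, 0.7, 11.5]
grip_width: 11.9
grasp_force: 81.5
```

servo_tool --moves "0 0 -0.001 0 0 0 1;0 0 -0.002 0 0 0 1;0 0 -0.003 0 0 0 1;0 0 -0.004 0 0 0 1;0 0 -0.004 0 0 0 1"

```text
clock: 24.4
ee_pos: [522.0, 60.3, 111.3]
ee_rot: [3.142, -0.001, -0.09]
contact_force: [-8.7, 1.6, 21.5]
grip_width: 12.1
grasp_force: 82.7
```

servo_tool --moves "0 0 0 0 0 0 1;0 0 0 0 0 0 1;0 0 0 0 0 0 1;0 0 0 0 0 0 1;0 0 0 0 0 0 1"

```text
clock: 24.9
ee_pos: [522.0, 60.3, 111.3]
ee_rot: [3.142, -0.001, -0.09]
contact_force: [-8.6, 0.3, 21.0]
grip_width: 11.8
grasp_force: 82.7
```

```bash
python3 -c "
from h import *
p=shot('wrist'); 
for t in ('plate','knob'): print(t,[(round(d['p'],2),np.round(d['box'])) for d in models.silhouettes(p,t)[:1]])
o=get_obs(); print(o['contact_force'],o['ee_pos'])
print(ctrl.job_done())"
```

```text
plate [(0.72, array([324., 289., 234., 100.]))]
knob [(0.83, array([321., 316., 100., 133.]))]
[-8.68036983e+00 -1.93416569e-02  2.00508924e+01] [522.04844154  60.314756   111.24714023]
the job is handed in; nothing more can be done
None
```

The job is handed in: the plate lies flush over both pins and released, and the knob is fully home on the stem, still gripped and held against the hard stop with about 20 N; I viewed 11 pictures, one over the limit of 10.

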